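# Load the gift-carton locker and latch its door

### The job

Swing the locker's door, which stands ajar, wide open and slide every gift carton on the bench upright and lengthwise into a bay of its own (any bay), fully home against the back. Then push the door shut until it snaps over its ball catch and stays closed by itself, and leave the speaker and the dropper bottle where they are.

Things in the scene. Friction and masses are not known exactly. Their poses are not given: they have to be found in the camera images.
- locker: low blue locker fixed on the bench, 112 mm deep (x), 228 wide (y), 78 tall; no floor (cartons slide on the bench), clear roof with underside 68 mm up. Origin: on the bench under its middle; z up; open front towards its -x. Place and yaw vary. Three 8 mm dividers make four bays, each 39 mm wide, middles at y = +70.5, +23.5, -23.5, -70.5 mm, inner back face at x = +41 mm
- locker_mouth (a point): middle of the locker's front opening, at x = -63 mm (front of the side posts), y = 0, 34 mm up in the locker's frame; axes as the locker's. The round noses of the dividers are at x = -55 mm, the front edge of the roof at x = -47 mm; a carton fully home has its centre at x = -8 mm and its outer end about flush with them
- bay_1 (a point): middle of the inner back face of bay 1 (counted from the locker's +y side), 31 mm above the bench; axes as the locker's; a carton fully home has its centre 49 mm in front of (-x of) this point
- bay_2 (a point): middle of the inner back face of bay 2 (counted from the locker's +y side), 31 mm above the bench; axes as the locker's; a carton fully home has its centre 49 mm in front of (-x of) this point
- bay_3 (a point): middle of the inner back face of bay 3 (counted from the locker's +y side), 31 mm above the bench; axes as the locker's; a carton fully home has its centre 49 mm in front of (-x of) this point
- bay_4 (a point): middle of the inner back face of bay 4 (counted from the locker's +y side), 31 mm above the bench; axes as the locker's; a carton fully home has its centre 49 mm in front of (-x of) this point
- locker_door (a joint): door angle (rad): 0 shut, grows as it opens, stop at 2.7. Upright hinge at the locker's +y front corner; the free edge swings out to the locker's -x, then round to +y. Light friction keeps it where left. In the last 0.08 rad a nub must be forced past a sprung ball (about 3 N at the free edge); nearer than 0.036 it snaps to 0 and is held; short of that it is pushed back to about 0.08
- door_hinge (a point): point on the hinge axis, 40 mm above the bench, in the plane of the door's outer face. Its axes turn with the door and are the locker's when shut: the panel runs along -y from 5 to 231 mm; outer face at x = 0, inner face at x = +12 mm (-x points out of the outer face); panel from 4 to 76 mm above the bench
- door_push (a point): point on the door's outer face, 165 mm from the hinge axis, 40 mm above the bench: a good place to push; axes as door_hinge
- door_tab (a point): black pull tab on the door's outer face near the free edge: an upright plate 10 mm thick (y), 30 mm proud of the face, 50 mm tall, its top 71 mm above the bench; this point lies 18 mm out from the face, 212 mm from the hinge axis, 64 mm above the bench; axes as door_hinge
- carton_1_center (a point): small gift carton with pale stripes, rigid, 34 mm thick, 98 mm long, 62 mm tall, standing on its 34 x 98 face, 0.14 kg, smooth (friction about 0.3); this point is its centre, 31 mm above its underside; x runs across its thickness (34 mm), y along its length (98 mm), z up. None if this carton is absent in this run (2 to 4 are present)
- carton_2_center (a point): small gift carton with pale stripes, rigid, 34 mm thick, 98 mm long, 62 mm tall, standing on its 34 x 98 face, 0.14 kg, smooth (friction about 0.3); this point is its centre, 31 mm above its underside; x runs across its thickness (34 mm), y along its length (98 mm), z up. None if this carton is absent in this run (2 to 4 are present)
- carton_3_center (a point): small gift carton with pale stripes, rigid, 34 mm thick, 98 mm long, 62 mm tall, standing on its 34 x 98 face, 0.14 kg, smooth (friction about 0.3); this point is its centre, 31 mm above its underside; x runs across its thickness (34 mm), y along its length (98 mm), z up. None if this carton is absent in this run (2 to 4 are present)
- carton_4_center (a point): small gift carton with pale stripes, rigid, 34 mm thick, 98 mm long, 62 mm tall, standing on its 34 x 98 face, 0.14 kg, smooth (friction about 0.3); this point is its centre, 31 mm above its underside; x runs across its thickness (34 mm), y along its length (98 mm), z up. None if this carton is absent in this run (2 to 4 are present)
- speaker: small red radio speaker, 41 x 78 x 116 mm, standing; a bystander; origin at the centre of its underside
- dropper: amber dropper bottle with a black top, 33 mm across, 104 mm tall, standing; a bystander; origin at the centre of its underside
Not all that is in view belongs to the job. Leave any green look-alike of the part that bears carton_1_center alone.

How it is judged:
By the outcome, as a careful person would: the job done as asked, in the order asked, and still so for the second after the job is handed in, with the robot touching nothing.
Of carton_1, carton_2, carton_3, carton_4 only 2 to 4 are there at a start; the rules pass over those that are not, and their reading is None.
At some moment in a run one of carton_1, carton_2, carton_3, carton_4 may be knocked a few centimetres aside while the robot is not near it.
Once in a run the grip may slacken for a moment while it holds something.
It also fails if it takes over 210 s, if anything falls off the work surface, if the arm or the gripper's body presses on something with over 40 N, if the wrist force passes 120 N, or if a joint passes its speed limit or range.

### The arm

A 6-joint arm with a two-finger parallel gripper is mounted at the origin on a cart in front of the work surface, level with it; the furniture and walls round the work are solid. World frame = base frame: x ahead of the robot, y to its left, z up, the work surface at z = 0. Lengths are in m, angles in rad, forces in N, time in s.
With the tool pointing down it reaches from about 0.25 to 0.725 m from the base axis. Payload 4 kg.
Tool frame: the origin (TCP) lies at the very end of the fingers, on their centre line; the grasp point (between the pads) lies 19 mm behind it; z points along the fingers, y is the line along which they close (so a half turn about z gives the same grasp; the last joint's range is limited). The gripper opens to 85 mm and grips with 20 to 120 N. Pads are 22 mm wide; open, the fingers measure 114 mm over their backs; the gripper's body (76 mm by 85 mm) begins 54 mm behind the grasp point. The pads swing forward as they close: fully open they stand 13 mm farther back than shut.
Start: joints at [1.349, 0.241, 0.005, 1.335, 0, 1.571], TCP at [0.11, 0.488, 0.231] pointing down, gripper open.
Joint ranges: [-2.72, 2.72], [-1.05, 1.87], [-1.09, 1.28], [-1.99, 2.15], [-1.42, 1.44], [-3.14, 3.14]. Speed limits (rad/s): [2.79, 2.79, 3.14, 3.14, 3.14, 3.14].

### API

Orientations are given as a unit quaternion [x, y, z, w].
In Python, from workcell import bot, vision, workorder gives the robot as it stands.
- The arm moves only by the shell command python3 -m creep 'ROWS' [OPENING]. ROWS is JSON, a list of rows, each a list of 2 entries, a list of its own where there are three numbers: the shift along the tool's x, y, z in mm, then the turn, a rotation vector about the tool's x, y, z in rad. In form: [[[dx, dy, dz], [wx, wy, wz]], ...]. A call has 1 to 12 rows; each row shifts and turns the commanded pose from where the row before left it, along the tool's axes as they then stand; what a row does not reach is not made up. A row lasts 1/8 s, in which the tool goes at most 62.5 mm and 10.7 degrees, less where a joint would pass 70% of its speed; a pose out of reach is approached as far as the arm can. A call is refused whole if a number of a shift passes 62.5 or a number of a turn 0.188, either way. A call with a gripper value outside its range is refused whole. OPENING is the finger opening in mm, from 0 to 85.4, set as the call begins (- or left out, the last holds). The fingers move at their own pace and stop on an object; the grip force is fixed at half the most. Time passes only in rows, so rows that do not move let the fingers close. It gives the time, the measured TCP pose, the force, the opening and the grip force at its end, in the units of the state.
- bot.get_obs(): the state, without advancing time (a new reading comes with each control period).
- vision.camera(name): name is "side" or "top" or "wrist"; returns a dict with "image" (420x560x3 uint8, blue, green, red), "z_map" (420x560 float32, m along the optical axis (not along the pixel's ray), 0 where there is no reading), "K" (3x3 intrinsics, pixels), "rvec" (rotation vector, rad) and "tvec" (3), from world to camera coordinates, as OpenCV has them; the wrist camera has in their place "tool_from_camera" (4x4, takes a point from camera to tool coordinates, whose origin is the TCP and whose axes are the flange's). Camera axes: x right, y down, z forward; pixel columns grow to the right and rows downward; lengths in m; the calibration is good to about 2 mm. A picture is of the moment at which its call begins: read the wrist's pose just before it.
- workorder.job_done(): hands the job in; it is judged then, once.
Trained networks look in a picture, given as the dict that the camera call returned (one of the last four; its "shot" number tells which), for a name from the list of things; names that differ only in an ending like _2 or _b are one class to them, and where a whole thing is asked for, a point or a joint stands for the part that bears it (a point fixed in the world has none). Each returns a list of dicts, best first, with "score" (0 to 1); they miss things now and then, are a little off and sometimes report something else, mostly with a low value. They report only what shows in the picture. A call takes as long as a camera call. They do not tell look-alikes from the thing itself.
- vision.spot_in(picture, query): "position" ([column, row] in pixels, amid what is visible of it).
- vision.place_of(picture, query): "position" ([column, row] in pixels: a listed point, or the origin of a listed thing).
The state is a dict: "clock": time; "joint_pos": joint angles; "joint_vel": joint speeds; "tau": joint torques, N m; "eef_pos": TCP position; "tool_rot": TCP orientation; "ft_force": force on the tool from outside, world axes, zero at the start; "ft_torque": the same for the moment, N m; "grip_width": finger opening in m; "grasp_force": force on a finger pad.
Only numpy, scipy, OpenCV 4.12 (cv2) and the standard library are available. Lean on these libraries where they do the work, as an engineer would, in place of code of your own. Each camera call takes 0.05 s, during which the arm holds its last target. There are 200 camera calls.

## Working session

There is one attempt and no reset: what is moved stays moved. The work goes in short steps, Python scripts to look and compute and a shell command to move; the robot and the scene stay as the last step left them, time stands still between calls to the robot, and variables do not carry over. Pictures are saved under pics/ and viewed, at most 14 in all, crops included, and the job is handed in when it is done.

```bash
ls; mkdir -p pics; python3 - <<'E'
from workcell import bot, vision
import cv2,numpy as np
o=bot.get_obs();print({k:np.round(v,3).tolist() for k,v in o.items()})
T=vision.camera("top");S=vision.camera("side")
cv2.imwrite("pics/top.png",T["image"]);cv2.imwrite("pics/side.png",S["image"])
for n,c in(("top",T),("side",S)):
  print(n,c["K"].tolist(),c["rvec"],c["tvec"])
  R=cv2.Rodrigues(np.array(c["rvec"],float))[0];t=np.array(c["tvec"],float).ravel();K=c["K"]
  for q in["locker","locker_mouth","bay_1","bay_4","door_hinge","door_tab","door_push","carton_1_center","speaker","dropper"]:
    for r in vision.place_of(c,q)[:5]:
      if r["score"]<.2: continue
      u,v=r["position"];z=c["z_map"][int(np.clip(v,0,419)),int(np.clip(u,0,559))]
      p=R.T@(np.linalg.inv(K)@[u,v,1]*z-t)
      print(q,round(r["score"],2),np.round([u,v]),np.round(p,3))
E
```

```text
pics
{'clock': 0.0, 'joint_pos': [1.349, 0.241, 0.004, 1.335, 0.0, 1.571], 'joint_vel': [-0.001, -0.0, 0.0, 0.0, -0.0, 0.001], 'tau': [0.0, -37.232, 25.241, 0.017, -0.0, 0.0], 'eef_pos': [0.11, 0.487, 0.23], 'tool_rot': [0.111, 0.994, -0.001, -0.0], 'ft_force': [0.474, 0.489, 0.01], 'ft_torque': [-0.008, 0.002, 0.017], 'grasp_force': 0.0, 'grip_width': 0.085}
top [[482.98916339699434, 0.0, 277.0504136418019], [0.0, 482.98916339699434, 212.6377471854855], [0.0, 0.0, 1.0]] [ 2.13960469 -2.16054874  0.18466994] [-0.20524311  0.57472423  1.12615766]
locker 0.64 [182. 182.] [0.644 0.015 0.079]
locker_mouth 0.82 [183. 201.] [0.609 0.022 0.016]
bay_1 0.26 [309. 212.] [ 0.571 -0.288  0.059]
bay_4 0.26 [309. 212.] [ 0.571 -0.288  0.059]
door_hinge 0.88 [134. 209.] [0.579 0.126 0.076]
door_tab 0.73 [186. 278.] [0.418 0.001 0.074]
carton_1_center 0.93 [394. 288.] [ 0.39  -0.483  0.063]
carton_1_center 0.61 [286. 279.] [ 0.412 -0.23   0.062]
carton_1_center 0.21 [180. 261.] [ 0.461  0.03  -0.   ]
speaker 0.83 [278. 156.] [ 0.707 -0.215  0.066]
speaker 0.48 [182. 262.] [0.459 0.025 0.   ]
dropper
[... 498 characters left out ...]
84 -0.08   0.077]
bay_1 0.68 [311. 184.] [ 0.68  -0.059  0.078]
bay_1 0.67 [320. 198.] [ 0.703 -0.084  0.047]
bay_4 0.87 [314. 188.] [ 0.684 -0.08   0.077]
bay_4 0.68 [311. 184.] [ 0.68  -0.059  0.078]
bay_4 0.67 [320. 198.] [ 0.703 -0.084  0.047]
door_hinge 0.66 [269. 173.] [0.587 0.124 0.043]
door_tab 0.65 [215. 184.] [ 0.426 -0.011  0.068]
door_push 0.88 [228. 188.] [ 0.462 -0.004  0.052]
door_push 0.71 [214. 274.] [ 0.428 -0.4    0.045]
carton_1_center 0.94 [190. 320.] [ 0.391 -0.517  0.04 ]
carton_1_center 0.72 [213. 236.] [ 0.423 -0.247  0.039]
speaker 0.77 [342. 239.] [ 0.716 -0.254  0.021]
speaker 0.66 [214. 276.] [ 0.428 -0.401  0.041]
dropper 0.68 [260. 346.] [ 0.499 -0.563  0.018]
```

View pics/top.png

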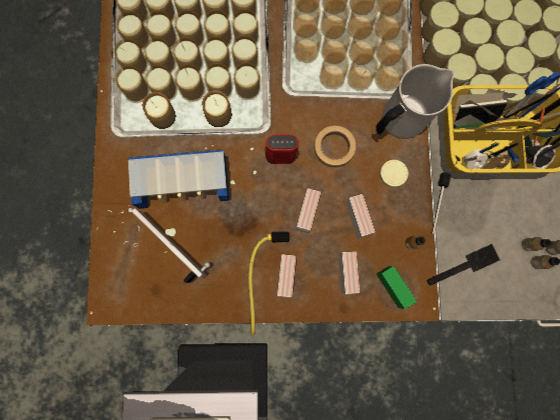

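View pics/side.png

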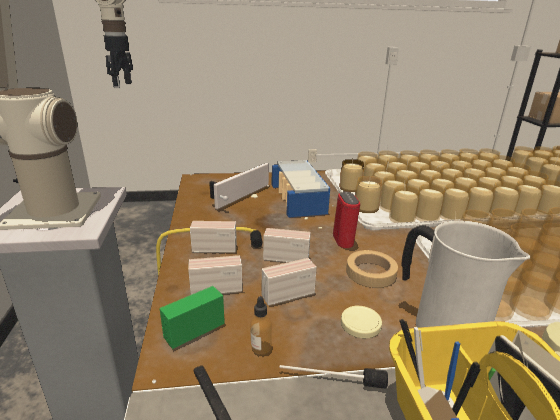

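The top view shows the locker at (178,177) and the door running from its hinge at (133,209) to its free end at (205,272). There are four striped cartons at (309,210), (361,215), (287,276) and (350,273). The green look-alike is at (397,287), the speaker at (281,149) and the dropper at (415,242). A cable with a black plug lies at (280,237). The side view agrees with this.

```bash
cat > h.py <<'E'
from workcell import bot, vision
import cv2,numpy as np
from scipy.spatial.transform import Rotation as Ro
def cloud(c,ext=None):
    K=c["K"];v,u=np.mgrid[0:420,0:560];z=c["z_map"]
    P=np.stack([(u-K[0,2])/K[0,0]*z,(v-K[1,2])/K[1,1]*z,z],-1)
    R=cv2.Rodrigues(np.array(c["rvec"],float))[0];t=np.array(c["tvec"],float).ravel()
    return (P-t)@R
def rects(c,m,W,amin=60):
    out=[];n,l,s,_=cv2.connectedComponentsWithStats(m.astype(np.uint8))
    for i in range(1,n):
        if s[i,4]<amin: continue
        q=W[l==i];(x,y),(a,b),th=cv2.minAreaRect((q[:,:2]*1000).astype(np.float32))
        if a<b: th+=90
        th=(th+90)%180-90
        out.append((x/1e3,y/1e3,max(a,b),min(a,b),th,np.median(q[:,2])*1e3,s[i,:2]+s[i,2:4]//2))
    return out
def cartons(c):
    W=cloud(c);b,g,r=[c["image"][...,i].astype(int) for i in range(3)]
    m=(W[...,2]>.045)&(W[...,2]<.075)&(r>150)&(W[...,1]<.2)&(W[...,0]>.25)
    return [q for q in rects(c,m,W) if 85<q[2]<115 and 25<q[3]<45]
def show(l):
    for q in l: print("xy %.3f %.3f L%.0f W%.0f dir %.1f z%.0f px%s"%q)
def plan(x,y,z,yaw,o=None):
    "tool down, tool -x axis heading world yaw(deg); prints shift in current tool axes & wz"
    o=o or bot.get_obs();R=Ro.from_quat(o["tool_rot"]);T=Ro.from_euler('z',yaw,degrees=True)*Ro.from_quat([0,1,0,0])
    w=(R.inv()*T).as_rotvec();d=np.array([x,y,z])-o["eef_pos"]
    print("shift now-axes",np.round(R.inv().apply(d)*1e3,1),"after-turn axes",np.round(T.inv().apply(d)*1e3,1),"rot",np.round(w,3),"eef",np.round(o["eef_pos"],4))
E
python3 - <<'E'
from h import *
c=vision.camera("top");W=cloud(c);b,g,r=[c["image"][...,i].astype(int) for i in range(3)]
show(cartons(c));Z=W[...,2]
print("blue");show(rects(c,(b>r+40)&(Z>.03),W,20))
print("locker h");show(rects(c,(Z>.068)&(Z<.09)&(W[...,0]>.38)&(W[...,0]<.75)&(W[...,1]<.2)&(W[...,1]>-.15),W,20))
print("green");show(rects(c,(g>r+50)&(Z>.03),W))
print("others>8mm");show(rects(c,(Z>.008)&(W[...,0]>.3)&(W[...,0]<.75)&(W[...,1]<.2)&(W[...,1]>-.6),W,20))
print("table pts",np.round(W[300,150],3),np.round(W[240,280],3),np.round(W[290,252],3), W[300,100],W[318,300])
s=vision.camera("side");V=cloud(s);
R=cv2.Rodrigues(s["rvec"])[0]
# check of side-vs-top heights
import itertools
b,g,r=[s["image"][...,i].astype(int) for i in range(3)]
for q in cartons(c):
    k=(abs(V[...,0]-q[0])<.06)&(abs(V[...,1]-q[1])<.06)&(V[...,2]>.02);print("side top z",np.percentile(V[k][:,2],98))
E
```

```text
xy 0.579 -0.287 L97 W34 dir -16.3 z63 px[309 209]
xy 0.564 -0.414 L98 W34 dir 15.7 z63 px[362 215]
xy 0.427 -0.382 L98 W35 dir 3.0 z63 px[351 272]
xy 0.422 -0.231 L98 W34 dir -6.7 z63 px[287 275]
blue
xy 0.640 -0.518 L822 W26 dir -55.0 z171 px[543  83]
xy 0.706 -0.783 L53 W10 dir -18.6 z98 px[513 155]
xy 0.711 0.031 L223 W7 dir -85.2 z79 px[176 155]
xy 0.620 -0.079 L24 W17 dir -87.6 z67 px[222 193]
xy 0.507 -0.030 L389 W24 dir 58.1 z69 px[137 201]
locker h
xy 0.659 0.027 L229 W113 dir -85.1 z78 px[178 176]
xy 0.495 0.061 L234 W41 dir 45.4 z76 px[166 245]
green
xy 0.411 -0.365 L343 W91 dir 80.8 z63 px[399 288]
others>8mm
xy 0.571 -0.218 L355 W75 dir -1.6 z110 px[282 149]
xy 0.594 -0.264 L418 W94 dir -33.4 z24 px[335 155]
xy 0.546 -0.010 L398 W247 dir 17.9 z78 px[179 178]
xy 0.540 -0.370 L464 W68 dir -45.7 z13 px[394 173]
xy 0.511 -0.259 L270 W43 dir -22.0 z63 px[308 210]
xy 0.507 -0.301 L303 W101 dir -63.2 z62 px[361 216]
xy 0.455 -0.004 L378 W87 dir 58.8 z74 px[170 245]
xy 0.474 -0.185 L143 W72 dir -24.2 z21 px[270 246]
xy 0.444 -0.374 L384 W32 dir -71.9 z57 px[416 242]
xy 0.425 -0.294 L213 W98 dir -88.6 z62 px[349 272]
xy 0.423 -0.221 L98 W57 dir -7.1 z63 px[287 275]
xy 0.413 -0.367 L346 W95 dir 80.6 z62 px[397 287]
xy 0.418 -0.145 L27 W7 dir -0.1 z10 px[251 278]
xy 0.406 -0.592 L23 W15 dir -64.9 z10 px[432 280]
xy 0.374 -0.166 L55 W47 dir 4.1 z10 px[252 297]
xy 0.332 -0.149 L22 W7 dir -0.3 z10 px[253 314]
table pts [0.366 0.1   0.004] [ 0.508 -0.218  0.021] [ 0.388 -0.148  0.005] [0.36789765 0.2212404  0.00384355] [ 0.31917175 -0.26462529  0.0042212 ]
side top z 0.0631228852501659
side top z 0.0631158085140253
side top z 0.06282647580239524
side top z 0.06308848754370795
```

```bash
cat >> h.py <<'E'
Y=4.9; L0=np.array([.659,.027])
def loc(x,y):  # locker-local mm -> world m
    a=np.radians(Y);return L0+np.array([[np.cos(a),-np.sin(a)],[np.sin(a),np.cos(a)]])@np.array([x,y])/1e3
def tolocal(x,y):
    a=np.radians(Y);return 1e3*np.array([[np.cos(a),np.sin(a)],[-np.sin(a),np.cos(a)]])@(np.array([x,y])-L0)
E
python3 - <<'E'
from h import *
def F(th,r=130,o=32):
    a=np.radians(-90-th);d=np.array([np.cos(a),np.sin(a)]);n=np.array([-d[1],d[0]]);return np.array([-70,114])+r*d+o*n
p=F(49.5,130,55);print(p,loc(*p));plan(*loc(*p),.12,Y)
prev=p
for t in [52,70,88,106,124,140]:
    f=F(t);s=f-prev;print(t,np.round([-s[0],s[1]],1),np.round(f));prev=f
E
```

```text
[-133.13313287  -12.25057439] [0.52739984 0.00342238]
shift now-axes [-513.7 -380.6  111.3] after-turn axes [-374.5 -518.2  111.3] rot [-0.    -0.    -0.307] eef [0.11   0.4877 0.2313]
52 [19.6 21. ] [-153.    9.]
70 [28.5 30.7] [-181.   39.]
88 [17.6 38. ] [-199.   77.]
106 [ 5.  41.6] [-204.  119.]
124 [-8.1 41.1] [-196.  160.]
140 [-17.6  32.9] [-178.  193.]
```

```bash
python3 -m creep '[[[0,0,0],[0,0,-0.154]],[[0,0,0],[0,0,-0.153]],[[-31,-43,0],[0,0,0]],[[-31,-43,0],[0,0,0]],[[-31,-43,0],[0,0,0]],[[-31,-43,0],[0,0,0]],[[-31,-43,10],[0,0,0]],[[-31,-43,20],[0,0,0]],[[-31,-43,20],[0,0,0]],[[-31,-43,20],[0,0,0]],[[-31,-43,20],[0,0,0]],[[-31,-43,20],[0,0,0]]]' 0; python3 -m creep '[[[-31,-44,0],[0,0,0]],[[-33,-44,0],[0,0,0]],[[0,0,0],[0,0,0]]]'; python3 - <<'E'
from h import *
plan(*loc(-133,-12),.025,Y)
E
```

```text
clock: 2.7
eef_pos: [0.4567, 0.0842, 0.121]
tool_rot: [-0.042, 0.999, 0.0, 0.001]
ft_force: [1.1, 0.7, 0.9]
grip_width: -0.0006
grasp_force: 0.0
clock: 3.08
eef_pos: [0.5292, 0.0006, 0.1211]
tool_rot: [-0.04, 0.999, -0.0, 0.001]
ft_force: [-0.6, 1.1, -0.8]
grip_width: -0.0
grasp_force: 0.0
shift now-axes [ 1.6  3.3 96.1] after-turn axes [ 1.4  3.2 96.1] rot [-0.001  0.002 -0.005] eef [0.5292 0.0006 0.1211]
```

```bash
python3 -m creep '[[[1,3,32],[0,0,-0.005]],[[0,0,32],[0,0,0]],[[0,0,31],[0,0,0]],[[0,0,0],[0,0,0]]]'; python3 -m creep '[[[10,10,0],[0,0,0]],[[10,11,0],[0,0,0]],[[14,15,0],[0,0,0]],[[14,15,0],[0,0,0]],[[9,19,0],[0,0,0]],[[9,19,0],[0,0,0]],[[3,21,0],[0,0,0]],[[2,21,0],[0,0,0]],[[-4,20,0],[0,0,0]],[[-4,21,0],[0,0,0]],[[-9,17,0],[0,0,0]],[[-9,16,0],[0,0,0]]]'
python3 -m creep '[[[0,0,0],[0,0,0]],[[0,-12,0],[0,0,0]],[[0,0,-62],[0,0,0]],[[0,0,-62],[0,0,0]]]' 85
python3 - <<'E'
from h import *
c=vision.camera("top");W=cloud(c);show(cartons(c));Z=W[...,2]
show(rects(c,(Z>.066)&(Z<.09)&(W[...,0]>.38)&(W[...,0]<.75)&(W[...,1]<.4)&(W[...,1]>-.15),W,20))
cv2.imwrite("pics/t2.png",c["image"][100:330,80:400])
plan(.55,-.2,.15,-16.3)
E
```

```text
clock: 3.58
eef_pos: [0.5222, 0.0071, 0.0242]
tool_rot: [-0.046, 0.999, 0.0, -0.003]
ft_force: [0.8, 0.4, 0.2]
grip_width: 0.0
grasp_force: 0.0
clock: 5.08
eef_pos: [0.4622, 0.2076, 0.0266]
tool_rot: [-0.045, 0.999, -0.0, 0.0]
ft_force: [-0.1, -0.3, -0.5]
grip_width: -0.0001
grasp_force: 0.0
clock: 5.58
eef_pos: [0.4621, 0.1924, 0.1506]
tool_rot: [-0.044, 0.999, -0.001, -0.002]
ft_force: [0.8, 0.6, 0.7]
grip_width: 0.0723
grasp_force: 0.0
xy 0.579 -0.286 L98 W34 dir -16.3 z63 px[309 209]
xy 0.564 -0.414 L97 W35 dir 15.9 z63 px[362 215]
xy 0.427 -0.382 L98 W34 dir 3.2 z63 px[351 272]
xy 0.421 -0.231 L97 W34 dir -6.9 z63 px[287 275]
xy 0.659 0.027 L229 W113 dir -85.1 z78 px[178 176]
xy 0.536 0.181 L131 W15 dir -49.8 z75 px[109 227]
shift now-axes [ -47.8 -400.3    9.3] after-turn axes [-190.4 -355.3   10.1] rot [0.005 0.011 0.373] eef [0.467  0.1945 0.1601]
```

View pics/t2.png

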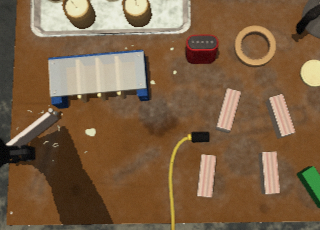

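The door now stands at about 135° (stub at (30,135) in the crop). The cartons have not moved. I'll take the nearest carton first.

```bash
python3 -m creep '[[[0,-60,0],[0,0,0.125]],[[0,-60,0],[0,0,0.125]],[[-20,-60,0],[0,0,0.123]],[[-40,-50,0],[0,0,0]],[[-40,-50,0],[0,0,0]],[[-40,-50,0],[0,0,0]],[[-20,-30,0],[0,0,0]],[[0,0,0],[0,0,0]]]' 85; python3 - <<'E'
from h import *
c=vision.camera("top");show(cartons(c))
a=np.radians(-16.3)
plan(.579-.036*np.cos(a),-.2865-.036*np.sin(a),.028,-16.3)
E
```

```text
clock: 6.62
eef_pos: [0.5582, -0.1985, 0.1493]
tool_rot: [0.144, 0.99, -0.0, -0.0]
ft_force: [0.0, 0.8, -0.2]
grip_width: 0.0853
grasp_force: 0.0
xy 0.579 -0.286 L96 W33 dir -16.5 z63 px[313 209]
xy 0.564 -0.414 L97 W35 dir 17.4 z63 px[362 215]
xy 0.427 -0.382 L97 W34 dir 3.2 z63 px[351 273]
shift now-axes [-10.  -80.3 121.3] after-turn axes [ -9.6 -80.3 121.4] rot [ 0.    -0.002 -0.002] eef [ 0.5577 -0.1966  0.1494]
```

```bash
python3 -m creep '[[[-5,-40,0],[0,0,0]],[[-5,-40,0],[0,0,0]],[[0,0,40],[0,0,0]],[[0,0,41],[0,0,0]],[[0,0,40],[0,0,0]],[[0,0,0],[0,0,0]]]'; python3 -m creep '[[[0,0,0],[0,0,0]],[[0,0,0],[0,0,0]],[[0,0,0],[0,0,0]],[[0,0,0],[0,0,0]],[[0,0,0],[0,0,0]]]' 20; python3 - <<'E'
from h import *
pts=[(.564,-.253),(.564,-.152),(.497,-.152),tuple(loc(-165,70.5)),tuple(loc(-80,70.5))]
plan(*pts[0],.028,Y);p=bot.get_obs()["eef_pos"]
prev=tolocal(p[0],p[1])
for q in pts: l=tolocal(*q);s=l-prev;print(np.round([-s[0],s[1]],1));prev=l
E
```

```text
clock: 7.42
eef_pos: [0.5424, -0.2714, 0.0258]
tool_rot: [0.14, 0.99, 0.002, -0.004]
ft_force: [-0.3, -1.0, 0.4]
grip_width: 0.0849
grasp_force: 0.0
clock: 8.05
eef_pos: [0.5477, -0.2749, 0.0315]
tool_rot: [0.141, 0.99, -0.001, 0.002]
ft_force: [-0.9, 0.2, 5.8]
grip_width: 0.0332
grasp_force: 60.6
shift now-axes [-9.5 25.5  3.5] after-turn axes [-18.1  20.4   3.5] rot [-0.001  0.004 -0.368] eef [ 0.5477 -0.2749  0.0315]
[-18.1  20.4]
[ -8.6 100.6]
[66.8  5.7]
[-11.7 235. ]
[-85.   0.]
```

```bash
python3 -m creep '[[[0,0,-3],[0,0,0]],[[-5,12,0],[0,0,-0.123]],[[-5,12,0],[0,0,-0.123]],[[-6,0,0],[0,0,-0.122]],[[-4,30,0],[0,0,0]],[[-4,35,0],[0,0,0]],[[-1,35,0],[0,0,0]],[[0,0,0],[0,0,0]]]'; python3 - <<'E'
from h import *
c=vision.camera("top");show(cartons(c))
plan(.564,-.152,.028,Y)
E
```

```text
clock: 9.05
eef_pos: [0.5673, -0.1502, 0.0321]
tool_rot: [-0.044, 0.999, 0.001, -0.001]
ft_force: [0.5, -0.2, -2.0]
grip_width: 0.0333
grasp_force: 60.1
xy 0.564 -0.414 L98 W35 dir 16.0 z63 px[362 215]
xy 0.427 -0.382 L97 W34 dir 3.2 z63 px[351 273]
xy 0.421 -0.231 L97 W33 dir -6.9 z63 px[287 275]
shift now-axes [3.6 0.  4.2] after-turn axes [3.6 0.  4.2] rot [-0.    -0.001  0.002] eef [ 0.5676 -0.1517  0.0322]
```

```bash
python3 -m creep '[[[35,3,0],[0,0,0]],[[35,3,0],[0,0,0]],[[-2,55,0],[0,0,0]],[[-3,60,0],[0,0,0]],[[-3,60,0],[0,0,0]],[[-4,60,0],[0,0,0]],[[0,0,0],[0,0,0]],[[0,0,0],[0,0,0]]]'; python3 - <<'E'
from h import *
c=vision.camera("top");s=vision.camera("side")
W=cloud(c)
V=cloud(s)
o=bot.get_obs();p=o["eef_pos"];print(tolocal(p[0],p[1]))
m=(W[...,2]>.055)&(W[...,2]<.07)&(W[...,0]>.48)&(W[...,0]<.6)&(abs(W[...,1]-.085)<.06);show(rects(c,m,W,20))
plan(*loc(-165,70.5),.031,Y)
im=np.hstack([c["image"][120:300,80:280],s["image"][130:310,180:380]]);cv2.imwrite("pics/a.png",cv2.resize(im,None,fx=2,fy=2))
E
```

```text
clock: 10.1
eef_pos: [0.4897, 0.0818, 0.0322]
tool_rot: [-0.043, 0.999, -0.0, -0.0]
ft_force: [-0.4, 0.7, -1.0]
grip_width: 0.0331
grasp_force: 60.1
[-164.03682702   68.16416383]
xy 0.597 0.123 L24 W5 dir -85.2 z66 px[137 203]
xy 0.553 0.073 L79 W29 dir 28.5 z62 px[153 223]
shift now-axes [1.  2.3 1.3] after-turn axes [1.  2.3 1.3] rot [-0.    -0.    -0.003] eef [0.4897 0.0809 0.0323]
```

View pics/a.png

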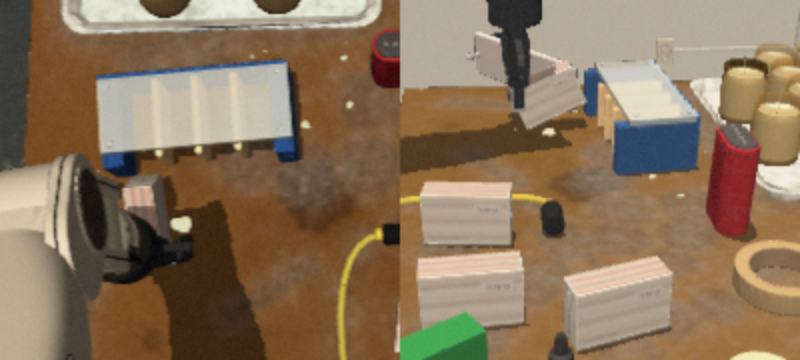

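```bash
python3 - <<'E'
from h import *
s=vision.camera("side");V=cloud(s);c=vision.camera("top");W=cloud(c)
for n,A in(("side",V),("top",W)):
  lx,ly=[(A[...,:2]-L0)@v*1e3 for v in ([np.cos(np.radians(Y)),np.sin(np.radians(Y))],[-np.sin(np.radians(Y)),np.cos(np.radians(Y))])]
  for x in range(-185,-60,10):
    k=(abs(lx-x)<5)&(abs(ly-68)<28)&(A[...,2]>.004)&(A[...,2]<.09)
    if k.sum()>3: print(n,x,k.sum(),np.round(np.percentile(A[k][:,2]*1e3,[2,50,98])),np.round(np.percentile(ly[k],[2,50,98])))
E
```

```text
side -175 42 [36. 59. 82.] [42. 47. 92.]
side -165 13 [29. 38. 65.] [40. 43. 51.]
side -155 45 [ 9. 31. 73.] [42. 48. 88.]
side -145 79 [ 7. 43. 72.] [47. 52. 60.]
side -135 81 [ 8. 48. 76.] [47. 51. 80.]
side -125 98 [12. 51. 80.] [47. 51. 82.]
side -115 81 [19. 56. 84.] [46. 52. 77.]
side -105 83 [23. 63. 89.] [47. 51. 78.]
side -95 87 [25. 58. 90.] [46. 51. 68.]
side -85 59 [31. 59. 88.] [46. 51. 54.]
side -75 42 [35. 54. 80.] [46. 50. 55.]
side -65 15 [38. 45. 56.] [49. 52. 55.]
top -185 7 [4. 5. 9.] [53. 74. 84.]
top -175 7 [ 5. 50. 88.] [41. 43. 71.]
top -145 9 [ 9. 42. 76.] [50. 50. 51.]
top -135 33 [ 9. 49. 79.] [49. 50. 55.]
top -125 56 [ 5. 69. 84.] [44. 50. 65.]
top -115 75 [16. 83. 88.] [49. 57. 79.]
top -105 70 [ 5. 85. 90.] [46. 56. 83.]
top -95 39 [ 5. 73. 90.] [48. 50. 74.]
top -85 41 [29. 79. 90.] [49. 50. 79.]
top -75 45 [ 4. 63. 77.] [48. 62. 82.]
top -65 28 [ 5. 47. 56.] [40. 63. 82.]
```

The carton hangs nose-up by about 23° (right crop, around (550,95)). I'll ease the grip so it settles flat between the pads.

```bash
cat >> h.py <<'E'
def prof(ly0,x0=-190,x1=-40,step=15,half=24,zmax=.072):
    s=vision.camera("side");A=cloud(s);a=np.radians(Y)
    lx=(A[...,:2]-L0)@[np.cos(a),np.sin(a)]*1e3;ly=(A[...,:2]-L0)@[-np.sin(a),np.cos(a)]*1e3
    for x in range(x0,x1,step):
        k=(abs(lx-x)<step/2)&(abs(ly-ly0)<half)&(A[...,2]>.006)&(A[...,2]<.1)
        if k.sum()>5: print(x,k.sum(),"z",np.round(np.percentile(A[k][:,2]*1e3,[2,98])),"y",np.round(np.percentile(ly[k],[5,50,95])))
    return s
E
python3 -m creep '[[[0,0,2],[0,0,0]],[[0,0,0],[0,0,0]],[[0,0,0],[0,0,0]],[[0,0,0],[0,0,0]]]' 40; python3 - <<'E'
from h import *
prof(68)
E
```

```text
clock: 10.8
eef_pos: [0.4897, 0.0824, 0.0304]
tool_rot: [-0.043, 0.999, 0.0, 0.0]
ft_force: [0.2, -0.8, -1.1]
grip_width: 0.0398
grasp_force: 0.0
-175 26 z [35. 99.] y [45. 86. 91.]
-160 10 z [41. 85.] y [45. 66. 90.]
-145 99 z [ 7. 63.] y [48. 51. 72.]
-130 111 z [ 7. 63.] y [47. 51. 71.]
-115 107 z [ 9. 63.] y [47. 51. 73.]
-100 109 z [ 8. 64.] y [47. 51. 74.]
-85 111 z [ 7. 63.] y [47. 51. 72.]
-70 109 z [ 7. 63.] y [47. 51. 73.]
-55 71 z [ 9. 63.] y [47. 51. 79.]
```

```bash
python3 -m creep '[[[0,3,0],[0,0,0]],[[0,0,0],[0,0,0]],[[0,0,0],[0,0,0]],[[0,0,0],[0,0,0]],[[0,0,0],[0,0,0]]]' 20; python3 - <<'E'
from h import *
prof(68,-190,-40,10)
o=bot.get_obs();p=o["eef_pos"];print(tolocal(p[0],p[1]))
E
```

```text
clock: 11.48
eef_pos: [0.4893, 0.0853, 0.0303]
tool_rot: [-0.043, 0.999, -0.0, -0.0]
ft_force: [1.0, 0.3, -0.1]
grip_width: 0.0198
grasp_force: 0.0
-180 9 z [ 75. 100.] y [47. 51. 86.]
-170 54 z [33. 95.] y [46. 54. 83.]
-160 41 z [31. 72.] y [47. 50. 58.]
-150 64 z [ 8. 68.] y [50. 55. 79.]
-140 79 z [ 8. 63.] y [48. 51. 71.]
-130 73 z [ 8. 63.] y [48. 51. 73.]
-120 65 z [ 7. 63.] y [47. 51. 70.]
-110 80 z [ 7. 63.] y [48. 51. 69.]
-100 72 z [ 8. 63.] y [47. 52. 75.]
-90 68 z [ 7. 63.] y [48. 51. 74.]
-80 82 z [ 9. 63.] y [48. 51. 71.]
-70 66 z [10. 63.] y [47. 51. 71.]
-60 70 z [ 8. 64.] y [48. 51. 72.]
-50 34 z [ 9. 68.] y [49. 51. 90.]
[-164.09029842   72.6336337 ]
```

The grip closed on nothing: the carton slipped forward, likely the slack event. It now sits flat and aligned at the mouth, with its rear at about -150. I'll push it in with closed fingers.

```bash
python3 -m creep '[[[0,-2,0],[0,0,0]],[[0,0,0],[0,0,0]],[[-12,0,0],[0,0,0]],[[-15,0,0],[0,0,0]],[[-15,0,0],[0,0,0]],[[0,0,0],[0,0,0]]]' 0; python3 -m creep '[[[-15,0,0],[0,0,0]],[[-15,0,0],[0,0,0]],[[-8,0,0],[0,0,0]],[[0,0,0],[0,0,0]]]';  python3 - <<'E'
from h import *
c=vision.camera("top");W=cloud(c)
prof(68,-150,-20,10)
o=bot.get_obs();p=o["eef_pos"];print(tolocal(p[0],p[1]))
cv2.imwrite("pics/b.png",cv2.resize(c["image"][120:300,80:280],None,fx=2,fy=2))
E
```

```text
clock: 12.28
eef_pos: [0.5332, 0.0871, 0.0304]
tool_rot: [-0.042, 0.999, 0.0, 0.001]
ft_force: [-1.0, -0.2, 0.4]
grip_width: -0.0001
grasp_force: 0.0
clock: 12.78
eef_pos: [0.5693, 0.0902, 0.0302]
tool_rot: [-0.043, 0.999, -0.0, 0.0]
ft_force: [0.1, 0.5, 0.5]
grip_width: -0.0
grasp_force: 0.0
-100 14 z [65. 99.] y [50. 58. 78.]
-90 56 z [31. 99.] y [52. 60. 70.]
-80 33 z [33. 68.] y [55. 57. 63.]
-70 76 z [ 7. 63.] y [49. 57. 73.]
-60 66 z [ 7. 63.] y [49. 52. 67.]
-50 79 z [ 8. 67.] y [48. 51. 89.]
-40 64 z [11. 78.] y [44. 52. 90.]
-30 25 z [52. 79.] y [45. 64. 90.]
[-84.63320979  70.60149918]
```

View pics/b.png

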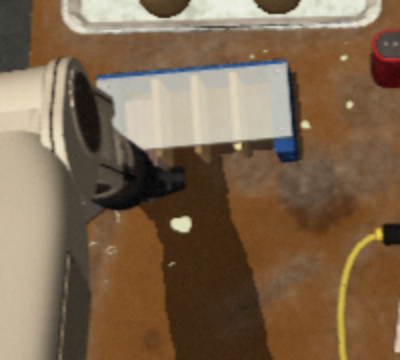

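The carton is sliding into bay 1 without resistance (fingers at (170,180)). I'll finish the push.

```bash
python3 -m creep '[[[-8,0,0],[0,0,0]],[[-5,0,0],[0,0,0]],[[-3,0,0],[0,0,0]],[[0,0,0],[0,0,0]]]'; python3 -m creep '[[[-2,0,0],[0,0,0]],[[0,0,0],[0,0,0]]]';python3 -m creep '[[[-2,0,0],[0,0,0]],[[0,0,0],[0,0,0]]]';  python3 - <<'E'
from h import *
c=vision.camera("top");show(cartons(c))
o=bot.get_obs();p=o["eef_pos"];print(tolocal(p[0],p[1]))
E
```

```text
clock: 13.38
eef_pos: [0.5856, 0.0916, 0.0303]
tool_rot: [-0.043, 0.999, 0.0, 0.0]
ft_force: [-0.4, -1.1, 0.7]
grip_width: -0.0001
grasp_force: 0.0
clock: 13.62
eef_pos: [0.5872, 0.0917, 0.0303]
tool_rot: [-0.043, 0.999, 0.0, 0.0]
ft_force: [-0.1, 0.4, -0.9]
grip_width: -0.0
grasp_force: 0.0
clock: 13.88
eef_pos: [0.5893, 0.0919, 0.0303]
tool_rot: [-0.043, 0.999, 0.0, 0.0]
ft_force: [0.7, -0.6, 0.9]
grip_width: 0.0002
grasp_force: 0.1
xy 0.565 -0.414 L98 W35 dir 16.3 z63 px[362 215]
xy 0.427 -0.382 L98 W35 dir 2.9 z63 px[351 272]
xy 0.422 -0.231 L98 W34 dir -6.9 z63 px[287 275]
[-63.92956382  70.59765591]
```

```bash
python3 -m creep '[[[-2,0,0],[0,0,0]],[[0,0,0],[0,0,0]]]';python3 -m creep '[[[-2,0,0],[0,0,0]],[[0,0,0],[0,0,0]]]'; python3 -m creep '[[[-2,0,0],[0,0,0]],[[0,0,0],[0,0,0]]]'; python3 - <<'E'
from h import *
prof(68,-100,-20,8)
E
```

```text
clock: 14.18
eef_pos: [0.5913, 0.0921, 0.0303]
tool_rot: [-0.043, 0.999, 0.0, 0.0]
ft_force: [-0.1, -0.6, 0.3]
grip_width: -0.0001
grasp_force: 0.0
clock: 14.42
eef_pos: [0.5934, 0.0923, 0.0303]
tool_rot: [-0.043, 0.999, 0.0, 0.0]
ft_force: [-0.8, -0.0, 0.2]
grip_width: -0.0001
grasp_force: 0.0
clock: 14.68
eef_pos: [0.5935, 0.0922, 0.03]
tool_rot: [-0.043, 0.999, -0.0, -0.002]
ft_force: [-5.1, 0.6, 3.5]
grip_width: -0.0002
grasp_force: 2.6
-68 58 z [36. 99.] y [52. 63. 80.]
-60 34 z [32. 70.] y [55. 57. 63.]
-52 31 z [ 9. 67.] y [56. 62. 91.]
-44 66 z [ 8. 63.] y [45. 54. 82.]
-36 28 z [17. 79.] y [44. 50. 78.]
-28 14 z [60. 80.] y [50. 68. 84.]
```

The push met the back, about 5 N with the TCP at local x ≈ -60. The earlier tilt came from the rear of the carton hitting the solid cable, so I'll lift the others over it. Now I'll retreat and approach carton (0.422,-0.231).

```bash
python3 -m creep '[[[40,0,0],[0,0,0]],[[40,0,-20],[0,0,0]],[[20,-20,-60],[0,0,0]],[[20,-60,-40],[0,0,0.1]],[[20,-60,0],[0,0,0.1]],[[20,-60,0],[0,0,0]],[[5,-60,0],[0,0,0]],[[0,0,0],[0,0,0]]]' 85; python3 - <<'E'
from h import *
c=vision.camera("top");show(cartons(c));W=cloud(c)
cv2.imwrite("pics/c.png",cv2.resize(c["image"][140:240,110:250],None,fx=4,fy=4))
a=np.radians(-6.9)
plan(.4215-.02*np.cos(a),-.231-.02*np.sin(a),.028,-6.9)
E
```

```text
clock: 15.72
eef_pos: [0.4267, -0.1648, 0.1408]
tool_rot: [0.061, 0.998, -0.001, 0.001]
ft_force: [0.4, 0.5, -0.9]
grip_width: 0.0852
grasp_force: 0.0
xy 0.564 -0.414 L98 W34 dir 16.5 z63 px[362 215]
xy 0.427 -0.382 L97 W34 dir 3.1 z63 px[351 272]
shift now-axes [ 17.6 -68.3 112.6] after-turn axes [ 17.3 -68.3 112.7] rot [-0.     0.002  0.001] eef [ 0.4271 -0.1628  0.1407]
```

View pics/c.png

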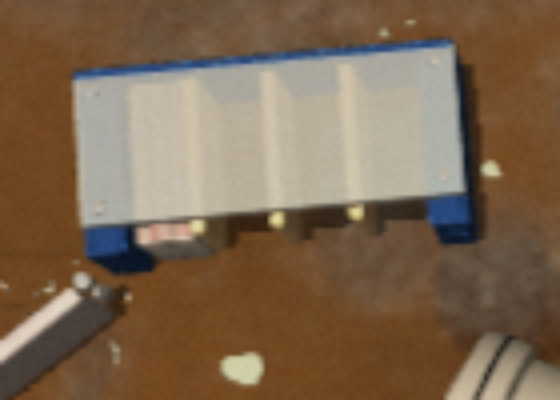

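Carton 1 sits in bay 1, its outer end flush with the divider noses at (170,235). Next I'll grasp carton 2.

```bash
python3 -m creep '[[[9,-34,0],[0,0,0]],[[8,-34,0],[0,0,0]],[[0,0,38],[0,0,0]],[[0,0,38],[0,0,0]],[[0,0,36],[0,0,0]],[[0,0,0],[0,0,0]]]' 85; python3 -m creep '[[[0,0,0],[0,0,0]],[[0,0,0],[0,0,0]],[[0,0,0],[0,0,0]],[[0,0,0],[0,0,0]],[[0,0,0],[0,0,0]]]' 20; python3 -m creep '[[[0,0,-12],[0,0,0]],[[0,0,-15],[0,0,0]],[[0,0,0],[0,0,0]]]'; python3 - <<'E'
from h import *
plan(*loc(-155,23.5),.055,Y)
E
```

```text
clock: 16.52
eef_pos: [0.4008, -0.2238, 0.026]
tool_rot: [0.056, 0.998, 0.001, -0.003]
ft_force: [-0.5, 0.2, -0.2]
grip_width: 0.0853
grasp_force: 0.0
clock: 17.15
eef_pos: [0.4035, -0.227, 0.0297]
tool_rot: [0.057, 0.998, -0.001, 0.002]
ft_force: [-0.4, -0.2, 5.7]
grip_width: 0.0334
grasp_force: 60.4
clock: 17.52
eef_pos: [0.4031, -0.227, 0.0566]
tool_rot: [0.057, 0.998, -0.001, 0.001]
ft_force: [0.4, 0.0, -1.8]
grip_width: 0.0336
grasp_force: 59.7
shift now-axes [-68.5 273.9   1.5] after-turn axes [-121.6  254.7    1.6] rot [-0.001  0.002 -0.2  ] eef [ 0.4031 -0.227   0.0566]
```

```bash
python3 -m creep '[[[0,0,0],[0,0,-0.1]],[[0,0,0],[0,0,-0.1]],[[-15,32,0],[0,0,0]],[[-15,32,0],[0,0,0]],[[-15,32,0],[0,0,0]],[[-15,32,0],[0,0,0]],[[-15,32,0],[0,0,0]],[[-15,32,0],[0,0,0]],[[-15,32,0],[0,0,0]],[[-16,31,0],[0,0,0]],[[0,0,0],[0,0,0]]]'; python3 - <<'E'
from h import *
prof(23.5,-190,-40,12)
plan(*loc(-155,23.5),.03,Y)
E
```

```text
clock: 18.9
eef_pos: [0.5017, 0.0399, 0.0549]
tool_rot: [-0.044, 0.999, 0.0, 0.0]
ft_force: [-0.2, 0.2, -1.4]
grip_width: 0.0334
grasp_force: 60.0
-178 124 z [28. 88.] y [ 6. 10. 34.]
-166 105 z [27. 93.] y [ 2.  9. 37.]
-154 48 z [26. 93.] y [ 0.  8. 13.]
-142 80 z [29. 92.] y [ 1.  8. 13.]
-130 106 z [28. 88.] y [ 5.  9. 26.]
-118 104 z [27. 88.] y [ 6.  9. 28.]
-106 101 z [27. 88.] y [ 5.  9. 34.]
-94 98 z [29. 88.] y [ 6.  9. 31.]
-82 22 z [29. 87.] y [ 6. 10. 20.]
-46 44 z [10. 67.] y [ 1. 43. 47.]
shift now-axes [-1.6 -1.7 24.7] after-turn axes [-1.6 -1.7 24.7] rot [-0.    -0.001  0.002] eef [0.5008 0.0388 0.0547]
```

```bash
python3 -m creep '[[[0,-2,9],[0,0,0]],[[0,0,8],[0,0,0]],[[0,0,8],[0,0,0]],[[0,0,0],[0,0,0]],[[-12,0,0],[0,0,0]],[[-14,0,0],[0,0,0]],[[-14,0,0],[0,0,0]],[[0,0,0],[0,0,0]]]'; python3 -m creep '[[[-14,0,0],[0,0,0]],[[-10,0,0],[0,0,0]],[[0,0,0],[0,0,0]]]';  python3 - <<'E'
from h import *
prof(23.5,-190,-40,12)
plan(*loc(-155,23.5),.03,Y)
E
```

```text
clock: 19.95
eef_pos: [0.5429, 0.0395, 0.0302]
tool_rot: [-0.043, 0.999, 0.0, 0.001]
ft_force: [-0.9, 0.0, -0.8]
grip_width: 0.0333
grasp_force: 60.6
clock: 20.32
eef_pos: [0.5656, 0.0415, 0.0302]
tool_rot: [-0.043, 0.999, 0.0, 0.0]
ft_force: [0.1, 0.1, -1.4]
grip_width: 0.0333
grasp_force: 60.6
-118 104 z [ 7. 64.] y [ 2.  9. 38.]
-106 109 z [ 8. 97.] y [ 2.  6. 38.]
-94 41 z [ 6. 76.] y [ 1.  5. 41.]
-82 40 z [ 6. 72.] y [-0.  3.  7.]
-70 86 z [ 7. 64.] y [ 1.  5. 11.]
-58 94 z [ 9. 64.] y [ 2.  5. 23.]
-46 61 z [ 8. 67.] y [ 1.  6. 44.]
shift now-axes [62.4  1.1  0.1] after-turn axes [62.4  1.1  0. ] rot [-0.    -0.001 -0.   ] eef [0.5648 0.0414 0.03  ]
```

```bash
python3 -m creep '[[[0,0,0],[0,0,0]],[[0,0,0],[0,0,0]],[[25,0,0],[0,0,0]],[[25,0,0],[0,0,0]],[[15,0,0],[0,0,0]],[[0,0,0],[0,0,0]]]' 48; python3 -m creep '[[[0,0,0],[0,0,0]],[[0,0,0],[0,0,0]],[[0,0,0],[0,0,0]],[[-15,0,0],[0,0,0]],[[-15,0,0],[0,0,0]],[[-15,0,0],[0,0,0]],[[-15,0,0],[0,0,0]],[[-13,0,0],[0,0,0]],[[-10,0,0],[0,0,0]],[[0,0,0],[0,0,0]]]' 0;  python3 - <<'E'
from h import *
plan(*loc(-60,23.5),.03,Y)
E
```

```text
clock: 21.12
eef_pos: [0.4991, 0.0358, 0.0304]
tool_rot: [-0.043, 0.999, -0.0, -0.0]
ft_force: [0.6, 0.4, 0.1]
grip_width: 0.0481
grasp_force: 0.0
clock: 22.38
eef_pos: [0.5837, 0.043, 0.0301]
tool_rot: [-0.043, 0.999, -0.0, 0.0]
ft_force: [0.3, 0.3, 0.2]
grip_width: -0.0
grasp_force: 0.0
shift now-axes [-13.6   1.1   0.1] after-turn axes [-13.6   1.1   0.1] rot [-0.     0.001 -0.   ] eef [0.5837 0.043  0.0301]
```

```bash
python3 -m creep '[[[-6,1,0],[0,0,0]],[[-4,0,0],[0,0,0]],[[-2,0,0],[0,0,0]],[[0,0,0],[0,0,0]]]';python3 -m creep '[[[-2,0,0],[0,0,0]],[[0,0,0],[0,0,0]]]'; python3 -m creep '[[[-1,0,0],[0,0,0]],[[0,0,0],[0,0,0]]]'; python3 -m creep '[[[-1,0,0],[0,0,0]],[[0,0,0],[0,0,0]]]';  python3 - <<'E'
from h import *
c=vision.camera("top");show(cartons(c))
plan(*loc(-60,23.5),.03,Y)
E
```

```text
clock: 22.88
eef_pos: [0.595, 0.045, 0.0303]
tool_rot: [-0.043, 0.999, 0.0, 0.0]
ft_force: [0.2, -1.0, 1.1]
grip_width: -0.0003
grasp_force: 0.0
clock: 23.12
eef_pos: [0.597, 0.0452, 0.0303]
tool_rot: [-0.043, 0.999, 0.0, 0.0]
ft_force: [-0.4, 0.1, -0.2]
grip_width: 0.0002
grasp_force: 0.0
clock: 23.38
eef_pos: [0.5975, 0.0452, 0.0302]
tool_rot: [-0.043, 0.999, -0.0, -0.0]
ft_force: [-2.5, -0.6, 1.1]
grip_width: 0.0001
grasp_force: 0.7
clock: 23.62
eef_pos: [0.5975, 0.0452, 0.03]
tool_rot: [-0.043, 0.999, -0.0, -0.001]
ft_force: [-4.5, -1.2, 2.6]
grip_width: -0.0
grasp_force: 2.6
xy 0.564 -0.414 L98 W35 dir 16.0 z63 px[362 215]
xy 0.427 -0.382 L98 W34 dir 2.8 z63 px[351 272]
shift now-axes [0.3 0.1 0. ] after-turn axes [ 0.3  0.1 -0. ] rot [ 0.    -0.003 -0.   ] eef [0.5975 0.0452 0.03  ]
```

Carton 2 is home (contact at the same depth). Next is the one at (0.564,-0.414).

```bash
python3 -m creep '[[[40,0,0],[0,0,0]],[[40,0,-20],[0,0,0]],[[0,-40,-60],[0,0,0]],[[0,-55,-40],[0,0,0]],[[0,-60,0],[0,0,-0.1]],[[0,-60,0],[0,0,-0.095]],[[-5,-60,0],[0,0,0]],[[-5,-60,0],[0,0,0]],[[0,-60,0],[0,0,0]],[[0,0,0],[0,0,0]]]' 85; python3 - <<'E'
from h import *
c=vision.camera("top");show(cartons(c))
a=np.radians(16.1)
plan(.564-.02*np.cos(a),-.414-.02*np.sin(a),.028,16.1)
E
```

```text
clock: 24.92
eef_pos: [0.6026, -0.3404, 0.1371]
tool_rot: [-0.137, 0.991, -0.001, 0.0]
ft_force: [-0.4, -0.3, 0.1]
grip_width: 0.0848
grasp_force: 0.0
shift now-axes [ 77.6 -63.  109.5] after-turn axes [ 77.8 -62.7 109.5] rot [ 0.     0.    -0.004] eef [ 0.6021 -0.3378  0.1375]
```

```bash
python3 -m creep '[[[39,-31,0],[0,0,0]],[[39,-32,0],[0,0,0]],[[0,0,0],[0,0,0]]]'; python3 - <<'E'
from h import *
s=vision.camera("side");V=cloud(s)
for r in vision.spot_in(s,"carton_1_center"):
    u,v=r["position"];print(round(r["score"],2),int(u),int(v),np.round(V[int(v),int(u)],3))
c=vision.camera("top");W=cloud(c);show(rects(c,(W[...,2]>.055)&(W[...,2]<.068)&(W[...,0]>.35)&(W[...,0]<.65)&(W[...,1]<-.2)&(W[...,1]>-.5),W,15))
E
```

```text
clock: 25.35
eef_pos: [0.5425, -0.4194, 0.1397]
tool_rot: [-0.138, 0.99, -0.001, 0.0]
ft_force: [0.6, 0.5, -0.3]
grip_width: 0.0851
grasp_force: 0.0
0.66 188 319 [ 0.388 -0.518  0.044]
xy 0.590 -0.407 L43 W35 dir 15.3 z62 px[358 204]
```

```bash
python3 -m creep '[[[0,0,38],[0,0,0]],[[0,0,38],[0,0,0]],[[0,0,35],[0,0,0]],[[0,0,0],[0,0,0]]]' 85; python3 -m creep '[[[0,0,0],[0,0,0]],[[0,0,0],[0,0,0]],[[0,0,0],[0,0,0]],[[0,0,0],[0,0,0]],[[0,0,0],[0,0,0]]]' 20; python3 -m creep '[[[0,0,-12],[0,0,0]],[[0,0,-15],[0,0,0]],[[0,0,0],[0,0,0]]]'; python3 - <<'E'
from h import *
plan(*loc(-155,-23.5),.055,Y)
E
```

```text
clock: 26.0
eef_pos: [0.5431, -0.4138, 0.0245]
tool_rot: [-0.141, 0.99, 0.003, -0.003]
ft_force: [-1.9, 0.0, -1.0]
grip_width: 0.0847
grasp_force: 0.0
clock: 26.62
eef_pos: [0.5456, -0.4184, 0.0302]
tool_rot: [-0.14, 0.99, -0.001, 0.002]
ft_force: [-0.0, 1.0, 4.8]
grip_width: 0.0329
grasp_force: 60.9
clock: 27.0
eef_pos: [0.5454, -0.4184, 0.0571]
tool_rot: [-0.14, 0.99, -0.001, 0.001]
ft_force: [0.8, 0.1, -2.8]
grip_width: 0.033
grasp_force: 60.1
shift now-axes [-75.7 403.5   1.1] after-turn axes [  3.8 410.5   2.1] rot [-0.003  0.002  0.195] eef [ 0.5454 -0.4184  0.0571]
```

```bash
python3 -m creep '[[[0,0,-5],[0,0,0.1]],[[20,0,0],[0,0,0.095]],[[0,40,0],[0,0,0]],[[0,41,0],[0,0,0]],[[0,41,0],[0,0,0]],[[0,41,0],[0,0,0]],[[0,41,0],[0,0,0]],[[0,41,0],[0,0,0]],[[0,41,0],[0,0,0]],[[0,41,0],[0,0,0]],[[0,41,0],[0,0,0]],[[-16,40,0],[0,0,0]]]'; python3 -m creep '[[[0,0,5],[0,0,0]],[[0,0,0],[0,0,0]]]'; python3 - <<'E'
from h import *
prof(-23.5,-190,-40,12)
plan(*loc(-155,-23.5),.03,Y)
E
```

```text
clock: 28.5
eef_pos: [0.5045, -0.012, 0.0599]
tool_rot: [-0.042, 0.999, -0.0, -0.001]
ft_force: [1.2, -0.1, -1.6]
grip_width: 0.0334
grasp_force: 60.2
clock: 28.75
eef_pos: [0.5052, -0.0132, 0.0544]
tool_rot: [-0.043, 0.999, -0.0, -0.001]
ft_force: [-0.3, -0.3, -1.6]
grip_width: 0.0334
grasp_force: 60.4
-190 25 z [30. 82.] y [-46. -27. -17.]
-178 116 z [27. 87.] y [-47. -43. -20.]
-166 86 z [26. 96.] y [-47. -44.  -9.]
-154 45 z [25. 93.] y [-47. -44. -12.]
-142 72 z [27. 90.] y [-47. -44. -40.]
-130 112 z [27. 87.] y [-47. -44. -27.]
-118 101 z [26. 87.] y [-47. -44. -19.]
-106 110 z [26. 88.] y [-47. -44. -22.]
-94 105 z [27. 87.] y [-47. -44. -23.]
-46 43 z [ 8. 66.] y [-8. -4. -0.]
shift now-axes [-1.7  4.  24.6] after-turn axes [-1.7  3.9 24.6] rot [-0.    -0.001 -0.001] eef [ 0.5052 -0.0137  0.0546]
```

```bash
python3 -m creep '[[[0,3,9],[0,0,0]],[[0,0,8],[0,0,0]],[[0,0,8],[0,0,0]],[[0,0,0],[0,0,0]],[[-12,0,0],[0,0,0]],[[-14,0,0],[0,0,0]],[[-14,0,0],[0,0,0]],[[0,0,0],[0,0,0]]]'; python3 -m creep '[[[-14,0,0],[0,0,0]],[[-10,0,0],[0,0,0]],[[0,0,0],[0,0,0]]]';  python3 - <<'E'
from h import *
prof(-23.5,-190,-40,12)
plan(*loc(-155,-23.5),.03,Y)
E
```

```text
clock: 29.8
eef_pos: [0.5471, -0.0068, 0.0299]
tool_rot: [-0.043, 0.999, -0.0, 0.001]
ft_force: [1.0, -0.4, -0.1]
grip_width: 0.0332
grasp_force: 61.3
clock: 30.18
eef_pos: [0.5702, -0.0047, 0.0299]
tool_rot: [-0.043, 0.999, 0.0, 0.0]
ft_force: [0.0, -0.6, 1.3]
grip_width: 0.0333
grasp_force: 61.2
-118 107 z [ 7. 63.] y [-45. -39.  -8.]
-106 113 z [ 8. 96.] y [-45. -41.  -6.]
-94 54 z [ 7. 76.] y [-47. -41.  -6.]
-82 51 z [ 7. 61.] y [-47. -42. -38.]
-70 83 z [ 8. 63.] y [-45. -42. -38.]
-58 98 z [ 8. 64.] y [-44. -41. -19.]
-46 81 z [ 7. 66.] y [-45. -40.  -5.]
shift now-axes [63.4  0.5 -0.2] after-turn axes [63.4  0.5 -0.2] rot [ 0.  0. -0.] eef [ 0.5697 -0.0047  0.0298]
```

```bash
python3 -m creep '[[[0,0,0],[0,0,0]],[[0,0,0],[0,0,0]],[[25,0,0],[0,0,0]],[[25,0,0],[0,0,0]],[[15,0,0],[0,0,0]],[[0,0,0],[0,0,0]]]' 48; python3 -m creep '[[[0,0,0],[0,0,0]],[[0,0,0],[0,0,0]],[[0,0,0],[0,0,0]],[[-15,0,0],[0,0,0]],[[-15,0,0],[0,0,0]],[[-15,0,0],[0,0,0]],[[-15,0,0],[0,0,0]],[[-13,0,0],[0,0,0]],[[-10,0,0],[0,0,0]],[[0,0,0],[0,0,0]]]' 0;  python3 - <<'E'
from h import *
plan(*loc(-60,-23.5),.03,Y)
E
```

```text
clock: 30.98
eef_pos: [0.5034, -0.0104, 0.0301]
tool_rot: [-0.042, 0.999, 0.0, -0.001]
ft_force: [0.3, 0.1, 0.4]
grip_width: 0.048
grasp_force: 0.0
clock: 32.22
eef_pos: [0.5881, -0.0032, 0.0299]
tool_rot: [-0.043, 0.999, -0.0, 0.0]
ft_force: [-1.0, 0.5, -0.8]
grip_width: 0.0001
grasp_force: 0.0
shift now-axes [-13.2   0.5  -0.1] after-turn axes [-13.2   0.5  -0.1] rot [-0.     0.001 -0.   ] eef [ 0.5881 -0.0032  0.0299]
```

```bash
python3 -m creep '[[[-6,0,0],[0,0,0]],[[-4,0,0],[0,0,0]],[[-2,0,0],[0,0,0]],[[0,0,0],[0,0,0]]]';python3 -m creep '[[[-1,0,0],[0,0,0]],[[0,0,0],[0,0,0]]]'; python3 -m creep '[[[-1,0,0],[0,0,0]],[[0,0,0],[0,0,0]]]'; python3 -m creep '[[[-1,0,0],[0,0,0]],[[0,0,0],[0,0,0]]]';  python3 - <<'E'
from h import *
c=vision.camera("top");show(cartons(c))
plan(*loc(-60,-23.5),.03,Y)
E
```

```text
clock: 32.72
eef_pos: [0.5996, -0.0022, 0.0301]
tool_rot: [-0.043, 0.999, 0.0, 0.0]
ft_force: [-0.4, -0.5, -1.0]
grip_width: -0.0002
grasp_force: 0.0
clock: 32.98
eef_pos: [0.6002, -0.0021, 0.0301]
tool_rot: [-0.043, 0.999, -0.0, -0.0]
ft_force: [-0.9, -0.2, 0.5]
grip_width: 0.0004
grasp_force: 0.5
clock: 33.22
eef_pos: [0.6014, -0.002, 0.0301]
tool_rot: [-0.043, 0.999, -0.0, 0.0]
ft_force: [-0.8, -0.1, 1.4]
grip_width: 0.0
grasp_force: 0.4
clock: 33.48
eef_pos: [0.6015, -0.002, 0.0298]
tool_rot: [-0.043, 0.999, -0.0, -0.001]
ft_force: [-3.6, -0.1, 1.4]
grip_width: 0.0002
grasp_force: 2.0
xy 0.427 -0.382 L98 W34 dir 3.3 z63 px[351 272]
shift now-axes [ 0.2  0.5 -0.1] after-turn axes [ 0.2  0.5 -0.1] rot [ 0.    -0.002 -0.   ] eef [ 0.6015 -0.002   0.0299]
```

Three cartons are home. The last is at (0.427,-0.382), dir 3°.

```bash
python3 -m creep '[[[40,0,0],[0,0,0]],[[40,0,-20],[0,0,0]],[[30,-40,-60],[0,0,0]],[[30,-50,-40],[0,0,0.03]],[[30,-55,0],[0,0,0]],[[20,-55,0],[0,0,0]],[[20,-55,0],[0,0,0]],[[0,-50,0],[0,0,0]],[[0,0,0],[0,0,0]]]' 85; python3 - <<'E'
from h import *
c=vision.camera("top");show(cartons(c))
s=vision.camera("side");V=cloud(s)
for r in vision.spot_in(s,"carton_1_center"):
    u,v=r["position"];print(round(r["score"],2),int(u),int(v),np.round(V[int(v),int(u)],3))
a=np.radians(3.2)
plan(.427-.02*np.cos(a),-.382-.02*np.sin(a),.028,3.2)
E
```

```text
clock: 34.65
eef_pos: [0.4217, -0.3115, 0.1338]
tool_rot: [-0.025, 1.0, -0.001, 0.002]
ft_force: [0.4, 0.6, 0.0]
grip_width: 0.0852
grasp_force: 0.0
0.62 190 316 [ 0.391 -0.515  0.047]
shift now-axes [ 18.1 -75.3 105.2] after-turn axes [ 18.2 -75.2 105.3] rot [ 0.  0. -0.] eef [ 0.421  -0.307   0.1333]
```

```bash
python3 - <<'E'
from h import *
s=vision.camera("side");V=cloud(s);b,g,r=[s["image"][...,i].astype(int) for i in range(3)]
k=(V[...,2]>.02)&(V[...,2]<.06)&(V[...,0]>.33)&(V[...,0]<.65)&(V[...,1]<-.2)&(V[...,1]>-.5)&(r>120)
show(rects(s,k,V,30))
cv2.imwrite("pics/d.png",s["image"][150:370,130:430])
E
```

```text
xy 0.430 -0.399 L97 W8 dir 1.5 z41 px[215 276]
```

View pics/d.png

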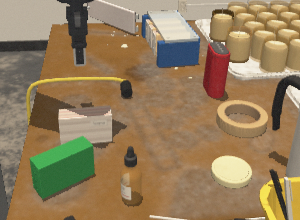

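The carton is undisturbed, seen at (85,125) in the crop. The green block is close by, so I'll open only 58 mm.

```bash
python3 -m creep '[[[9,-37,0],[0,0,0]],[[9,-37,0],[0,0,0]],[[0,0,0],[0,0,0]],[[0,0,35],[0,0,0]],[[0,0,35],[0,0,0]],[[0,0,35],[0,0,0]],[[0,0,0],[0,0,0]]]' 58; python3 -m creep '[[[0,0,0],[0,0,0]],[[0,0,0],[0,0,0]],[[0,0,0],[0,0,0]],[[0,0,0],[0,0,0]],[[0,0,0],[0,0,0]]]' 20; python3 -m creep '[[[0,0,-12],[0,0,0]],[[0,0,-20],[0,0,0]],[[0,0,0],[0,0,0]]]'; python3 - <<'E'
from h import *
plan(*loc(-155,-70.5),.055,Y)
E
```

```text
clock: 35.72
eef_pos: [0.4053, -0.3785, 0.0258]
tool_rot: [-0.029, 1.0, 0.003, -0.003]
ft_force: [0.4, 1.3, 0.1]
grip_width: 0.0579
grasp_force: 0.0
clock: 36.35
eef_pos: [0.4082, -0.383, 0.0303]
tool_rot: [-0.028, 1.0, -0.001, 0.002]
ft_force: [0.7, 1.5, 6.8]
grip_width: 0.0329
grasp_force: 60.6
clock: 36.72
eef_pos: [0.4079, -0.3835, 0.0623]
tool_rot: [-0.027, 1.0, -0.001, 0.001]
ft_force: [0.7, -0.5, -1.0]
grip_width: 0.033
grasp_force: 59.7
shift now-axes [-120.5  320.9    6.7] after-turn axes [-130.3  317.     7.3] rot [-0.003  0.002 -0.031] eef [ 0.4079 -0.3835  0.0623]
```

```bash
python3 -m creep '[[[0,0,0],[0,0,-0.031]],[[0,35,0],[0,0,0]],[[-10,35,0],[0,0,0]],[[-15,35,0],[0,0,0]],[[-15,35,0],[0,0,0]],[[-15,35,0],[0,0,0]],[[-15,35,0],[0,0,0]],[[-15,35,0],[0,0,0]],[[-20,35,0],[0,0,0]],[[-23,37,3],[0,0,0]],[[0,0,3],[0,0,0]],[[0,0,0],[0,0,0]]]'; python3 - <<'E'
from h import *
prof(-70.5,-190,-40,12)
plan(*loc(-155,-70.5),.03,Y)
E
```

```text
clock: 38.22
eef_pos: [0.5058, -0.0555, 0.0533]
tool_rot: [-0.044, 0.999, -0.0, -0.001]
ft_force: [0.6, 0.6, -1.9]
grip_width: 0.0333
grasp_force: 60.0
-190 60 z [26. 86.] y [-88. -84. -65.]
-178 116 z [26. 86.] y [-90. -86. -65.]
-166 100 z [25. 96.] y [-93. -87. -53.]
-154 58 z [24. 91.] y [-94. -87. -77.]
-142 102 z [25. 86.] y [-90. -87. -83.]
-130 111 z [26. 86.] y [-90. -86. -64.]
-118 125 z [24. 85.] y [-90. -86. -67.]
-106 116 z [25. 86.] y [-89. -86. -60.]
-94 94 z [26. 86.] y [-89. -86. -64.]
-46 30 z [ 9. 68.] y [-91. -50. -48.]
shift now-axes [-4.7 -0.9 23.6] after-turn axes [-4.6 -0.9 23.6] rot [ 0.    -0.002  0.   ] eef [ 0.5059 -0.0559  0.0536]
```

```bash
python3 -m creep '[[[0,-1.5,8],[0,0,0]],[[0,0,8],[0,0,0]],[[0,0,8],[0,0,0]],[[0,0,0],[0,0,0]],[[-12,0,0],[0,0,0]],[[-14,0,0],[0,0,0]],[[-14,0,0],[0,0,0]],[[0,0,0],[0,0,0]]]'; python3 -m creep '[[[-14,0,0],[0,0,0]],[[-12,0,0],[0,0,0]],[[0,0,0],[0,0,0]]]';  python3 - <<'E'
from h import *
prof(-70.5,-190,-40,12)
plan(*loc(-155,-70.5),.03,Y)
E
```

```text
clock: 39.28
eef_pos: [0.5485, -0.0534, 0.0301]
tool_rot: [-0.043, 0.999, -0.0, 0.001]
ft_force: [-0.0, 1.0, -1.1]
grip_width: 0.0335
grasp_force: 60.6
clock: 39.65
eef_pos: [0.5737, -0.0512, 0.0302]
tool_rot: [-0.043, 0.999, -0.0, 0.0]
ft_force: [-0.3, -0.2, -1.4]
grip_width: 0.0331
grasp_force: 60.6
-118 109 z [ 8. 63.] y [-91. -86. -60.]
-106 127 z [ 8. 98.] y [-92. -87. -53.]
-94 57 z [ 8. 78.] y [-93. -88. -52.]
-82 49 z [ 7. 66.] y [-93. -89. -85.]
-70 94 z [ 9. 63.] y [-91. -88. -85.]
-58 104 z [ 8. 63.] y [-91. -88. -65.]
-46 26 z [61. 68.] y [-92. -64. -49.]
shift now-axes [62.5  0.1  0.1] after-turn axes [62.5  0.   0. ] rot [ 0.    -0.001  0.001] eef [ 0.5729 -0.0512  0.03  ]
```

```bash
python3 -m creep '[[[0,0,0],[0,0,0]],[[0,0,0],[0,0,0]],[[25,0,0],[0,0,0]],[[25,0,0],[0,0,0]],[[15,0,0],[0,0,0]],[[0,0,0],[0,0,0]]]' 48; python3 -m creep '[[[0,0,0],[0,0,0]],[[0,0,0],[0,0,0]],[[0,0,0],[0,0,0]],[[-15,0,0],[0,0,0]],[[-15,0,0],[0,0,0]],[[-15,0,0],[0,0,0]],[[-15,0,0],[0,0,0]],[[-13,0,0],[0,0,0]],[[-10,0,0],[0,0,0]],[[-6,0,0],[0,0,0]],[[0,0,0],[0,0,0]]]' 0;python3 -m creep '[[[-4,0,0],[0,0,0]],[[0,0,0],[0,0,0]]]'; python3 - <<'E'
from h import *
plan(*loc(-60,-70.5),.03,Y)
E
```

```text
clock: 40.45
eef_pos: [0.5071, -0.0569, 0.0305]
tool_rot: [-0.043, 0.999, 0.0, -0.0]
ft_force: [-0.2, -0.5, 0.1]
grip_width: 0.048
grasp_force: 0.0
clock: 41.82
eef_pos: [0.5972, -0.0491, 0.0303]
tool_rot: [-0.043, 0.999, 0.0, 0.0]
ft_force: [-0.9, -0.5, -0.0]
grip_width: -0.0
grasp_force: 0.0
clock: 42.08
eef_pos: [0.601, -0.0488, 0.0305]
tool_rot: [-0.043, 0.999, -0.0, 0.0]
ft_force: [1.1, 0.3, 0.0]
grip_width: 0.0
grasp_force: 0.0
shift now-axes [-4.2  0.1  0.5] after-turn axes [-4.2  0.1  0.5] rot [-0.     0.     0.001] eef [ 0.601  -0.0488  0.0305]
```

```bash
python3 -m creep '[[[-3,0,0],[0,0,0]],[[0,0,0],[0,0,0]]]';python3 -m creep '[[[-1,0,0],[0,0,0]],[[0,0,0],[0,0,0]]]'; python3 -m creep '[[[-1,0,0],[0,0,0]],[[0,0,0],[0,0,0]]]';python3 -m creep '[[[-1,0,0],[0,0,0]],[[0,0,0],[0,0,0]]]'; python3 - <<'E'
from h import *
plan(*loc(-60,-70.5),.03,Y)
E
```

```text
clock: 42.32
eef_pos: [0.6041, -0.0486, 0.0305]
tool_rot: [-0.043, 0.999, -0.0, 0.0]
ft_force: [-0.7, 0.1, 0.3]
grip_width: -0.0001
grasp_force: 0.0
clock: 42.58
eef_pos: [0.6049, -0.0485, 0.0304]
tool_rot: [-0.043, 0.999, -0.0, 0.0]
ft_force: [-1.0, 0.1, -0.1]
grip_width: 0.0001
grasp_force: 0.1
clock: 42.82
eef_pos: [0.6054, -0.0484, 0.0303]
tool_rot: [-0.043, 0.999, 0.0, -0.0]
ft_force: [-2.6, 0.1, 1.4]
grip_width: -0.0
grasp_force: 1.0
clock: 43.08
eef_pos: [0.6053, -0.0484, 0.0301]
tool_rot: [-0.043, 0.999, -0.0, -0.002]
ft_force: [-4.3, -1.0, 3.1]
grip_width: 0.0001
grasp_force: 2.6
shift now-axes [0.1 0.1 0.1] after-turn axes [0.1 0.1 0.1] rot [ 0.    -0.003  0.   ] eef [ 0.6053 -0.0484  0.0301]
```

All four are home. I'll retreat, check from above and plan the door closing.

```bash
python3 -m creep '[[[40,0,0],[0,0,0]],[[40,0,-20],[0,0,0]],[[20,30,-60],[0,0,0]],[[0,55,-40],[0,0,0]],[[0,55,0],[0,0,0]],[[0,55,0],[0,0,0]],[[0,55,0],[0,0,0]],[[0,30,0],[0,0,0]],[[0,0,0],[0,0,0]]]'; python3 - <<'E'
from h import *
c=vision.camera("top");s=vision.camera("side")
im=np.hstack([cv2.resize(c["image"][130:290,80:280],None,fx=2,fy=2),cv2.resize(s["image"][130:290,180:380],None,fx=2,fy=2)]);cv2.imwrite("pics/e.png",im)
W=cloud(c);Z=W[...,2];show(rects(c,(Z>.066)&(Z<.085)&(W[...,0]>.38)&(W[...,0]<.75)&(W[...,1]<.4)&(W[...,1]>-.15),W,20))
def F(th,r=140,o=12):
    a=np.radians(-90-th);d=np.array([np.cos(a),np.sin(a)]);n=np.array([-d[1],d[0]]);return np.array([-70,114])+r*d-o*n
p=F(135,130,45);plan(*loc(*p),.15,Y);prev=p
for t in [135,120,105,90,75,60,45,30,15]:
    f=F(t);q=f-prev;print(t,np.round([-q[0],q[1]],1),np.round(f));prev=f
E
```

```text
clock: 44.2
eef_pos: [0.4863, 0.2171, 0.1409]
tool_rot: [-0.045, 0.999, 0.001, 0.001]
ft_force: [-0.2, -0.8, 0.0]
grip_width: -0.0002
grasp_force: 0.0
xy 0.659 0.026 L228 W113 dir -85.2 z78 px[178 176]
xy 0.544 0.172 L107 W15 dir -50.8 z75 px[115 225]
xy 0.465 0.284 L86 W33 dir -52.4 z75 px[ 67 264]
shift now-axes [-26.1  36.   -9.3] after-turn axes [-26.1  36.   -9.3] rot [-0.     0.001  0.001] eef [0.4861 0.2147 0.1407]
135 [ 30.4 -16.3] [-161.  221.]
120 [ 24.7 -27.1] [-185.  194.]
105 [ 16.9 -32.6] [-202.  162.]
90 [  7.9 -35.8] [-210.  126.]
75 [ -1.7 -36.6] [-208.   89.]
60 [-11.1 -35. ] [-197.   54.]
45 [-19.8 -30.9] [-177.   23.]
30 [-27.1 -24.7] [-150.   -1.]
15 [-32.6 -16.9] [-118.  -18.]
```

View pics/e.png

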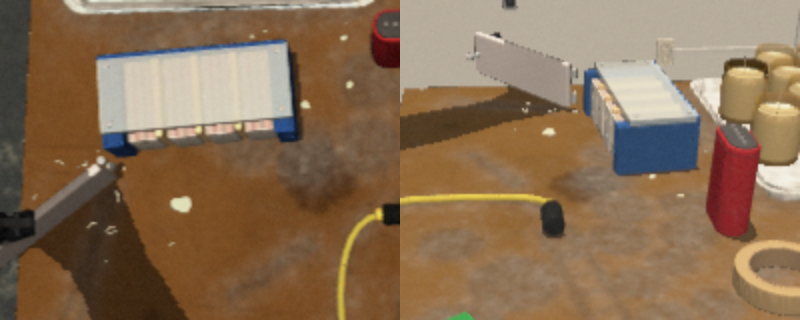

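All four cartons sit evenly in their bays (noses at (150–270,130)). The door is still at about 135°. I'll go behind it and sweep it shut.

```bash
python3 -m creep '[[[-13,18,0],[0,0,0]],[[-15,20,0],[0,0,0]],[[0,0,0],[0,0,0]],[[0,0,35],[0,0,0]],[[0,0,35],[0,0,0]],[[0,0,35],[0,0,0]],[[0,0,0],[0,0,0]]]'; python3 -m creep '[[[15,-8,0],[0,0,0]],[[15,-8,0],[0,0,0]],[[12,-14,0],[0,0,0]],[[12,-14,0],[0,0,0]],[[8,-16,0],[0,0,0]],[[8,-16,0],[0,0,0]],[[4,-18,0],[0,0,0]],[[4,-18,0],[0,0,0]],[[-1,-18,0],[0,0,0]],[[-1,-18,0],[0,0,0]],[[-6,-18,0],[0,0,0]],[[-6,-17,0],[0,0,0]]]'; python3 - <<'E'
from h import *
c=vision.camera("top");W=cloud(c);Z=W[...,2]
show(rects(c,(Z>.066)&(Z<.085)&(W[...,0]>.33)&(W[...,0]<.75)&(W[...,1]<.4)&(W[...,1]>-.15),W,20))
o=bot.get_obs();print(tolocal(*o["eef_pos"][:2]),o["eef_pos"])
E
```

```text
clock: 45.18
eef_pos: [0.5086, 0.2523, 0.0339]
tool_rot: [-0.042, 0.999, -0.001, -0.002]
ft_force: [0.9, 0.4, 0.4]
grip_width: 0.0002
grasp_force: 0.0
clock: 46.68
eef_pos: [0.4618, 0.0659, 0.0352]
tool_rot: [-0.043, 0.999, 0.0, -0.001]
ft_force: [0.8, 1.2, 1.8]
grip_width: 0.0002
grasp_force: 0.7
xy 0.659 0.026 L228 W113 dir -85.0 z78 px[178 176]
xy 0.532 0.089 L142 W16 dir 42.2 z76 px[150 230]
xy 0.427 0.009 L59 W44 dir 10.2 z75 px[184 275]
[-192.3099419    53.78458489] [0.46279878 0.06416149 0.03527686]
```

```bash
python3 -m creep '[[[-10,-16,0],[0,0,0]],[[-10,-15,0],[0,0,0]],[[-13,-13,0],[0,0,0]],[[-14,-12,0],[0,0,0]],[[-13,-9,0],[0,0,0]],[[-13,-8,0],[0,0,0]],[[0,0,0],[0,0,0]]]'; python3 - <<'E'
from h import *
c=vision.camera("top");W=cloud(c);Z=W[...,2]
show(rects(c,(Z>.066)&(Z<.077)&(W[...,0]>.33)&(W[...,0]<.63)&(W[...,1]<.4)&(W[...,1]>-.15),W,20))
o=bot.get_obs();print(tolocal(*o["eef_pos"][:2]),o["eef_pos"])
E
```

```text
clock: 47.6
eef_pos: [0.5429, -0.0001, 0.0356]
tool_rot: [-0.043, 0.999, -0.0, 0.0]
ft_force: [0.0, -0.3, 0.1]
grip_width: -0.0003
grasp_force: 0.0
xy 0.625 -0.029 L26 W13 dir -62.5 z74 px[201 191]
xy 0.621 -0.076 L30 W17 dir -89.2 z69 px[221 192]
xy 0.543 -0.075 L42 W35 dir 0.4 z74 px[220 224]
[-118.98309481  -16.66648622] [5.41875353e-01 2.31254987e-04 3.54055389e-02]
```

```bash
python3 -m creep '[[[-6,-12,0],[0,0,0]],[[-6,-12,0],[0,0,0]],[[-6,-10,0],[0,0,0]],[[-6,0,0],[0,0,0]],[[-4,0,0],[0,0,0]],[[0,0,0],[0,0,0]]]'; python3 -m creep '[[[-4,0,0],[0,0,0]],[[0,0,0],[0,0,0]]]';python3 -m creep '[[[-3,0,0],[0,0,0]],[[0,0,0],[0,0,0]]]'; python3 - <<'E'
from h import *
c=vision.camera("top")
o=bot.get_obs();print(tolocal(*o["eef_pos"][:2]),o["eef_pos"])
cv2.imwrite("pics/f.png",cv2.resize(c["image"][140:260,110:270],None,fx=3,fy=3))
E
```

```text
clock: 48.4
eef_pos: [0.5696, -0.0308, 0.0346]
tool_rot: [-0.043, 0.999, 0.0, -0.003]
ft_force: [-4.8, -0.0, -0.7]
grip_width: 0.0001
grasp_force: 0.0
clock: 48.65
eef_pos: [0.5746, -0.0303, 0.0348]
tool_rot: [-0.043, 0.999, 0.0, -0.002]
ft_force: [-3.6, -0.6, -2.0]
grip_width: 0.0002
grasp_force: 0.0
clock: 48.9
eef_pos: [0.58, -0.03, 0.0357]
tool_rot: [-0.043, 0.999, 0.0, 0.0]
ft_force: [-1.3, -0.0, -0.7]
grip_width: 0.0003
grasp_force: 0.0
[-83.41864601 -50.08379831] [ 0.58016423 -0.03002612  0.03587585]
```

View pics/f.png

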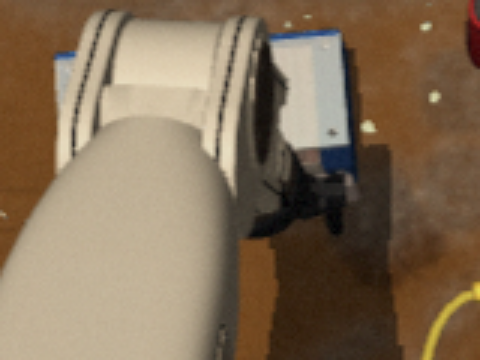

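The force rose to about 5 N and then fell away, which looks like the snap. I'll press a bit more, then back off and check.

```bash
python3 -m creep '[[[-3,0,0],[0,0,0]],[[0,0,0],[0,0,0]]]'; python3 -m creep '[[[-2,0,0],[0,0,0]],[[0,0,0],[0,0,0]]]';python3 -m creep '[[[-2,0,0],[0,0,0]],[[0,0,0],[0,0,0]]]'
```

```text
clock: 49.2
eef_pos: [0.5828, -0.0299, 0.0359]
tool_rot: [-0.043, 0.999, -0.0, 0.0]
ft_force: [-2.1, -0.6, 0.4]
grip_width: 0.0002
grasp_force: 0.0
clock: 49.45
eef_pos: [0.5828, -0.03, 0.0355]
tool_rot: [-0.043, 0.999, -0.0, -0.002]
ft_force: [-6.1, -0.8, 2.5]
grip_width: -0.0002
grasp_force: 0.0
clock: 49.7
eef_pos: [0.5826, -0.03, 0.0349]
tool_rot: [-0.043, 0.999, -0.0, -0.004]
ft_force: [-10.1, -2.0, 3.7]
grip_width: 0.0001
grasp_force: 0.0
```

The door is now hard against its stop.

```bash
python3 -m creep '[[[20,0,0],[0,0,0]],[[40,0,0],[0,0,0]],[[30,0,-50],[0,0,0]],[[10,50,-50],[0,0,0]],[[0,60,-20],[0,0,0]],[[0,60,0],[0,0,0]],[[0,60,0],[0,0,0]],[[0,60,0],[0,0,0]],[[0,0,0],[0,0,0]],[[0,0,0],[0,0,0]],[[0,0,0],[0,0,0]]]'; python3 - <<'E'
from h import *
c=vision.camera("top");W=cloud(c);Z=W[...,2]
show(rects(c,(Z>.066)&(Z<.085)&(W[...,0]>.33)&(W[...,0]<.75)&(W[...,1]<.4)&(W[...,1]>-.15),W,20))
m=(Z>.066)&(Z<.077)&(W[...,0]>.5)&(W[...,0]<.61)&(abs(W[...,1]-.02)<.13)
a=np.radians(Y);lx=(W[...,:2]-L0)@[np.cos(a),np.sin(a)]*1e3;ly=(W[...,:2]-L0)@[-np.sin(a),np.cos(a)]*1e3
for y in range(-100,110,20):
    k=(abs(ly-y)<8)&(Z>.06)&(lx>-130)&(lx<0);print(y,np.round(np.percentile(lx[k],[1,5])) if k.any() else None)
cv2.imwrite("pics/g.png",c["image"][80:330,80:460])
E
```

```text
clock: 51.08
eef_pos: [0.464, 0.2426, 0.1494]
tool_rot: [-0.042, 0.999, -0.0, 0.0]
ft_force: [-0.6, -0.6, -0.5]
grip_width: -0.0
grasp_force: 0.0
xy 0.642 0.025 L232 W156 dir -88.3 z78 px[178 182]
-100 [-99. -94.]
-80 [-70. -69.]
-60 [-70. -69.]
-40 [-70. -69.]
-20 [-70. -69.]
0 [-70. -69.]
20 [-70. -69.]
40 [-70. -69.]
60 [-70. -69.]
80 [-70. -69.]
100 [-70. -69.]
```

View pics/g.png

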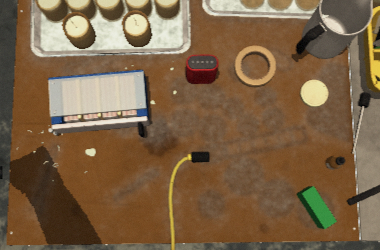

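The door is flat along its whole width, so it is latched. The four cartons show through the roof at (65–135,115), and the speaker, dropper and green block have not moved.

```bash
python3 -c "
from workcell import workorder
print(workorder.job_done())"
```

```text
the job is handed in; nothing more can be done
None
```

The job is handed in: all four cartons are home in their own bays, the door snapped shut and stayed closed, and the speaker and dropper bottle were left in place. One carton was tipped and slid forward in the grip when it caught the cable, but it was set flat again and pushed home.

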